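# Close the balance's draught shield and tare it

### The arm

A 6-joint arm with a two-finger parallel gripper is mounted at the origin on the work surface. World frame = base frame: x ahead of the robot, y to its left, z up, the work surface at z = 0. Lengths are in m, angles in rad, forces in N, time in s.
With the tool pointing down it reaches from about 0.375 to 0.9 m from the base axis. Payload 3.1 kg.
Tool frame: the origin (TCP) lies on the front face of the gripper's body, between the roots of the fingers; the fingertips stand 70 mm ahead of it and the grasp point (between the pads) lies 51 mm ahead of it; z points along the fingers, y is the line along which they close (so a half turn about z gives the same grasp; the last joint's range is limited). The gripper opens to 87 mm and grips with 3 to 60 N. Pads are 19 mm wide; open, the fingers measure 117 mm over their backs; the gripper's body (75 mm by 190 mm) begins 51 mm behind the grasp point.
Start: joints at [1.018, 0.527, 1.433, -0, 1.181, -0.178], TCP at [0.228, 0.582, 0.292] pointing down, gripper open.
Joint ranges: [-3.08, 3.08], [-0.75, 2.2], [0.22, 2.44], [-1.43, 4.57], [0, 2.65], [-2.85, 2.85]. Speed limits (rad/s): [2.79, 2.79, 3.14, 3.14, 3.14, 3.14].

### API

Orientations are given as a unit quaternion [x, y, z, w].
In Python, from rig import robot, cams, ticket gives the robot as it stands. The module is installed in compiled form; this text tells all that it offers.
- The arm moves only by the shell command python3 -m crank 'ROWS' [FORCE]. ROWS is JSON, a list of rows, each a list of 7 numbers: the shift along the tool's x, y, z in cm, then the turn, a rotation vector about the tool's x, y, z in rad, then the closure, from 0 (fully open) to 1 (shut). A call has 1 to 5 rows; each row shifts and turns the commanded pose from where the row before left it, along the tool's axes as they then stand; what a row does not reach is not made up. A row lasts 1/8 s, in which the tool goes at most 62.5 mm and 10.7 degrees, less where a joint would pass 70% of its speed; a pose out of reach is approached as far as the arm can. A call is refused whole if a number of a shift passes 6.25 or a number of a turn 0.188, either way. A call with a gripper value outside its range is refused whole. The fingers move at their own pace and stop on an object; FORCE is the grip in N (left out, the last holds). Time passes only in rows, so rows that do not move let the fingers close. It gives the time, the measured TCP pose, the force, the opening and the grip force at its end, in the units of the state.
- robot.get_obs(): the state, without advancing time (a new reading comes with each control period).
- cams.camera(name): name is "scene" or "top" or "wrist"; returns the picture (480x640x3 uint8, red, green, blue); there is no depth.
- cams.camera_info(name): a dict with "intrinsics" (3x3 intrinsics, pixels), "dist" ([k1, k2, p1, p2, k3] as OpenCV has them; the pictures are not rectified), "pose" (4x4, takes a point from camera to world coordinates). Camera axes: x right, y down, z forward; pixel columns grow to the right and rows downward; lengths in m; the calibration is good to about 2 mm. A picture is of the moment at which its call begins: read the wrist's pose just before it. camera_info takes no time and is no camera call; for the wrist camera it gives the pose at the moment of the call.
- ticket.hand_in(): hands the job in; it is judged then, once.
The state is a dict: "time": time; "q": joint angles; "joint_velocities": joint speeds; "joint_torque": joint torques, N m; "position": TCP position; "tool_rot": TCP orientation; "ft_force": force on the tool from outside, world axes, zero at the start; "moment": the same for the moment, N m; "grip_width": finger opening in m; "grip_force": force on a finger pad.
Only numpy, scipy, OpenCV 4.12 (cv2) and the standard library are available. Lean on these libraries where they do the work, as an engineer would, in place of code of your own. Each camera call takes 0.05 s, during which the arm holds its last target. There are 200 camera calls.

### The job

The draught shield of the laboratory balance has been left open. With the fingertips gently push the sliding top lid and the sliding left side pane fully shut by their handles, without gripping them or slamming them, and only then press the round tare key all the way down and let it come back up. Leave the sample on the pan and everything else on the bench where it stands, and finish with the hand clear.

Things in the scene. Friction and masses are not known exactly. Their poses are not given: they have to be found in the camera images.
- balance: White laboratory balance, fixed to the bench, 330 mm deep (x) by 210 wide (y), turned a little differently each time. Origin: centre of its underside; +x points to its rear (away from the robot), +y to its left as the robot sees it, z up. The front part (x from -165 to -30 mm) is a keypad deck 60 mm high; behind it (x from -30 to 165 mm) stands a glazed weighing chamber whose roof is 165 mm above the bench. The right-hand (-y) pane is fixed and shut.
- top_lid (a joint): Sliding top lid of the chamber: how far it is open, in m. 0 = fully shut against its stop (front end of travel), up to 0.11 = slid to the rear. It slides along the balance's x axis; pushing it towards the balance's front (-x) shuts it. It slides on light friction (about 2 N) and stays where it is left.
- top_lid_handle (a point): Centre of the top edge of the lid's handle, an upright black rib: 12 mm thick (x), 90 wide (y), 26 high, its top 197 mm above the bench (lid pane: 171). Moves with the lid; axes as the balance; shut: x = -2.5, y = 0 mm in the balance frame. Pushing its rear (+x) face shuts the lid. Rubber-mounted: yields up to 7 mm along x, 1 mm per 3 N, and springs back.
- side_pane (a joint): Sliding left (+y) side pane of the chamber: how far it is open, in m. 0 = fully shut against its stop, up to 0.11 = slid to the rear. It slides along the balance's x axis, shuts towards the balance's front (-x), with the same light friction.
- side_pane_tab (a point): Centre of the top edge of the side pane's handle, an upright black tab over the left roof edge: 12 mm thick (x), 40 wide (y), its top 197 mm above the bench (roof: 165). Moves with the pane; axes as the balance; shut: x = -2.5, y = 108 mm in the balance frame. Pushing its rear (+x) face shuts the pane. Rubber-mounted: yields up to 7 mm along x, 1 mm per 3 N, and springs back.
- tare_key (a joint): Tare key: how far it is pressed, in m. 0 = up, 0.006 = fully down (about 5 N); it springs back.
- tare_key_top (a point): Centre of the top face of the tare key, the only raised round key (28 mm across, in a round collar 44 mm across that stands 12 mm above the deck), at the right of the keypad deck: 82 mm above the bench when up, pressed straight down. The chamber's front is 85 mm behind it.
- sample: Amber sample bottle with white cap standing on the balance's pan inside the chamber, 43 mm across and 42 mm high, loose; origin at the centre of its underside, 74 mm above the bench. To be left alone.
- beaker: Glass beaker, 74 mm across, 90 high, loose bystander left of the balance; origin at the centre of its underside.
- petri: Two stacked petri dishes, 94 mm across, 32 high, loose bystander; origin at the centre of the underside.
- reagent: White reagent bottle, 66 mm across, 170 high, loose bystander right of the balance; origin at the centre of the underside.
- jar: Small amber jar, 54 mm across, 70 high, loose bystander; origin at the centre of the underside.
- spatula: Steel spatula about 170 mm long lying along the left of the balance, loose bystander; origin under its middle.
- rack: White test-tube rack with twelve tubes, 200 by 60 mm, 124 high, loose bystander left of the balance, long side along its own x; origin at the centre of the underside.

How it is judged:
On the way, in this order (a step that is already met when the one before it is completed fails the run):
1. the top lid and the side pane are both fully shut (value of joint each of top_lid, side_pane below 0.004 m), for 0.2 s.
2. then the tare key is pressed down (value of joint tare_key above 0.0045 m), for 0.05 s.
At the end, for the whole second after the job is handed in: Top lid and side pane both within 4 mm of fully shut, tare key up again (within 1.5 mm), the sample upright on the pan within 8 mm of where it stood, every other loose thing upright and within 20 mm of where it stood (all of step 1 and value of joint tare_key below 0.0015 m and distance of sample from where it was at the start of the episode below 0.008 m and angle between sample's own z axis and vertical below 0.1 rad and distance of each of beaker, petri, reagent, jar, spatula, rack from where it was at the start of the episode below 0.02 m and angle between each of beaker, petri, reagent, jar, rack's own z axis and vertical below 0.15 rad); the robot touches nothing.
It fails at once if the tare key is pressed while the lid or the side pane is still open (value of joint tare_key above 0.003 m and value of joint any of top_lid, side_pane above 0.006 m).
It fails at once if the lid or the pane is slammed (faster than 0.35 m/s) (velocity of joint any of top_lid, side_pane below -0.35 m/s).
It fails at once if the lid or the pane is gripped or pressed hard (more than 38 N from the fingers) (contact force between the fingers and top_lid above 38 N or contact force between the fingers and side_pane above 38 N).
It fails at once if the sample is shifted or lifted (more than 8 mm) (distance of sample from where it was at the start of the episode above 0.008 m).
It fails at once if a bystander is shifted or lifted (more than 30 mm) (distance of any of beaker, petri, reagent, jar, spatula, rack from where it was at the start of the episode above 0.03 m).
It also fails if it takes over 58 s, if anything falls off the work surface, if the arm or the gripper's body presses on something with over 40 N, if the wrist force passes 120 N, or if a joint passes its speed limit or range.

## Working session

There is one attempt and no reset: what is moved stays moved. The work goes in short steps, Python scripts to look and compute and a shell command to move; the robot and the scene stay as the last step left them, time stands still between calls to the robot, and variables do not carry over. Pictures are saved under pics/ and viewed, at most 10 in all, crops included, and the job is handed in when it is done.

```bash
mkdir -p pics; python3 - <<'E'
from rig import robot,cams
import cv2,numpy as np
o=robot.get_obs();print(o['time'],o['position'],o['tool_rot'])
for n in ['scene','top']:
    cv2.imwrite(f'pics/{n}1.png',cams.camera(n)[...,::-1]);i=cams.camera_info(n);print(n,np.round(i['intrinsics'],1).tolist(),i['dist'],np.round(i['pose'],3).tolist())
E
```

```text
0.0 [0.22787547 0.58137167 0.2912889 ] [ 1.85805772e-01  9.82585939e-01 -9.73596255e-04 -3.72604627e-04]
scene [[584.7, 0.0, 318.9], [0.0, 584.7, 241.5], [0.0, 0.0, 1.0]] [0.04427492 0.         0.         0.         0.        ] [[-0.829, 0.341, -0.443, 1.055], [0.559, 0.507, -0.656, 0.751], [0.0, -0.792, -0.611, 0.828], [0.0, 0.0, 0.0, 1.0]]
top [[455.1, 0.0, 317.4], [0.0, 455.1, 238.6], [0.0, 0.0, 1.0]] [-0.0491247  0.         0.         0.         0.       ] [[-0.139, -0.968, 0.208, 0.385], [-0.99, 0.137, -0.026, 0.035], [-0.004, -0.209, -0.978, 0.974], [0.0, 0.0, 0.0, 1.0]]
```

View pics/top1.png

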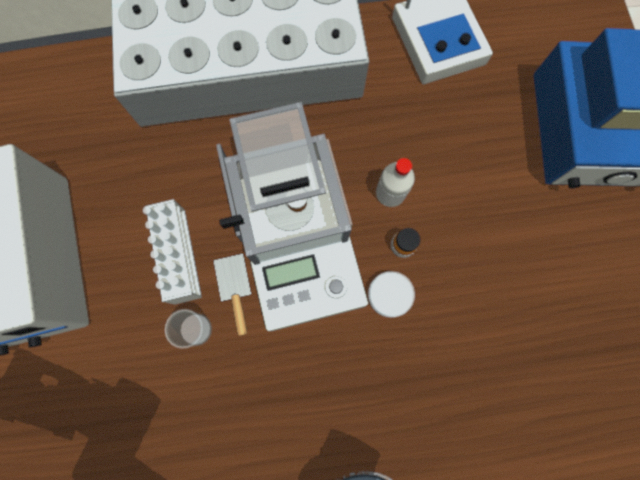

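View pics/scene1.png

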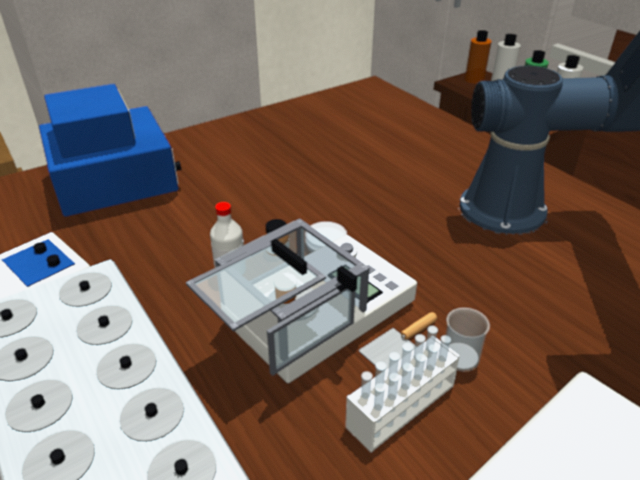

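```bash
cat >h.py <<'E'
from rig import robot,cams
import cv2,numpy as np
def cast(n,px,z):
    i=cams.camera_info(n);P=np.array(i['pose'])
    u=cv2.undistortPoints(np.array(px,float).reshape(-1,1,2),np.array(i['intrinsics']),np.array(i['dist'])).reshape(-1,2)
    d=np.c_[u,np.ones(len(u))]@P[:3,:3].T;o=P[:3,3]
    return o+d*((z-o[2])/d[:,2])[:,None]
E
python3 - <<'E'
from h import *
im=cv2.imread('pics/top1.png')
m=(im.max(2)<45).astype(np.uint8);m[:90]=0;m[250:]=0;m[:,:200]=0;m[:,350:]=0
n,l,s,c=cv2.connectedComponentsWithStats(m)
for k in range(1,n):
    if s[k,4]>30:
        p=np.argwhere(l==k)[:,::-1].astype(np.float32);b=cv2.boxPoints(cv2.minAreaRect(p))
        w=cast('top',b,.197);print(s[k],c[k],b.round(1).tolist(),w.round(4).tolist(),w.mean(0).round(4))
print(cast('top',[[336,287]],.082), cast('top',[[266,328],[367,307],[254,256],[348,237]],.06))
cv2.imwrite('pics/c1.png',cv2.resize(im[90:340,200:440],None,fx=2.4,fy=2.4,interpolation=cv2.INTER_CUBIC))
E
```

```text
[262 182  46  14 175] [284.53714286 188.33142857] [[261.6000061035156, 191.39999389648438], [306.5, 180.10000610351562], [307.6000061035156, 184.60000610351562], [262.70001220703125, 195.8000030517578]] [[0.6495, 0.1018, 0.197], [0.6591, 0.0193, 0.197], [0.6505, 0.0185, 0.197], [0.6409, 0.1007, 0.197]] [0.65   0.0601 0.197 ]
[222 218  21  10 103] [231.95145631 223.3592233 ] [[221.39999389648438, 220.1999969482422], [241.8000030517578, 217.89999389648438], [242.60000610351562, 225.39999389648438], [222.1999969482422, 227.60000610351562]] [[0.6067, 0.1783, 0.197], [0.6057, 0.142, 0.197], [0.592, 0.142, 0.197], [0.593, 0.1781, 0.197]] [0.5993 0.1601 0.197 ]
[[ 0.47324413 -0.0106707   0.082     ]] [[ 0.41440196  0.13707475  0.06      ]
 [ 0.42730075 -0.06708811  0.06      ]
 [ 0.56125778  0.14446207  0.06      ]
 [ 0.5736389  -0.05137975  0.06      ]]
```

View pics/c1.png

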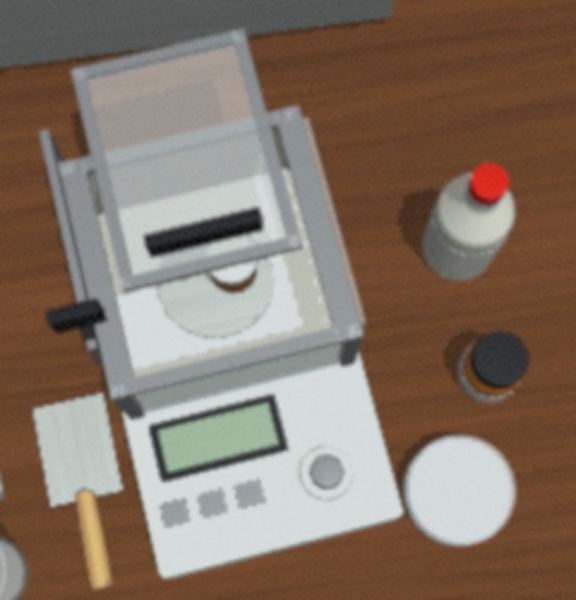

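```bash
python3 - <<'E'
from h import *
f=lambda p:np.array(p)/2.4+[200,90]
def yaw(v):return np.arctan2(-v[0],v[1])
a=cast('top',f([[163,577],[402,515]]),.06);v=a[0]-a[1];print('deck',a,np.linalg.norm(v),yaw(v))
a=cast('top',f([[118,396],[360,334],[65,163],[299,107]]),.165);v=a[0]-a[1];print('roof',a,np.linalg.norm(v),yaw(v),yaw(a[2]-a[3]))
for i,j in((2,0),(3,1)):
    v=a[i]-a[j];print(np.linalg.norm(v),np.arctan2(v[1],v[0]))
# rib top face ends: centre line of top face
a=cast('top',f([[148,236],[260,212]]),.197);v=a[0]-a[1];print('rib',a,np.linalg.norm(v),yaw(v))
print('key',cast('top',f([[327,471]]),.082))
# scene
im=cv2.imread('pics/scene1.png')
m=(im.max(2)<45).astype(np.uint8);m[:235]=0;m[300:]=0;m[:,:260]=0;m[:,365:]=0
n,l,s,c=cv2.connectedComponentsWithStats(m)
for k in range(1,n):
    if s[k,4]>30:
        p=np.argwhere(l==k)[:,::-1].astype(np.float32);b=cv2.boxPoints(cv2.minAreaRect(p));print(s[k],b.round().tolist())
cv2.imwrite('pics/c2.png',cv2.resize(im[200:400,180:440],None,fx=3,fy=3,interpolation=cv2.INTER_CUBIC))
E
```

```text
deck [[ 0.4092142   0.13387504  0.06      ]
 [ 0.43188417 -0.06884241  0.06      ]] 0.20398110153577195 0.11136765245438442
roof [[ 0.54403985  0.14039235  0.165     ]
 [ 0.56591045 -0.0472689   0.165     ]
 [ 0.73581884  0.16201538  0.165     ]
 [ 0.75670654 -0.02788129  0.165     ]] 0.1889313838806892 0.11601960287447428 0.10955468404157133
0.1929941400515737 0.11227559183129085
0.19177859474845527 0.10126670805113942
rib [[0.65514288 0.10098354 0.197     ]
 [0.66203129 0.01567327 0.197     ]] 0.08558792178888612 0.08057057494722424
key [[ 0.47463173 -0.01137288  0.082     ]]
[272 240  34  34 466] [[267.0, 247.0], [275.0, 237.0], [310.0, 265.0], [303.0, 274.0]]
[337 267  20  25 342] [[337.0, 291.0], [338.0, 267.0], [357.0, 268.0], [355.0, 292.0]]
```

View pics/c2.png

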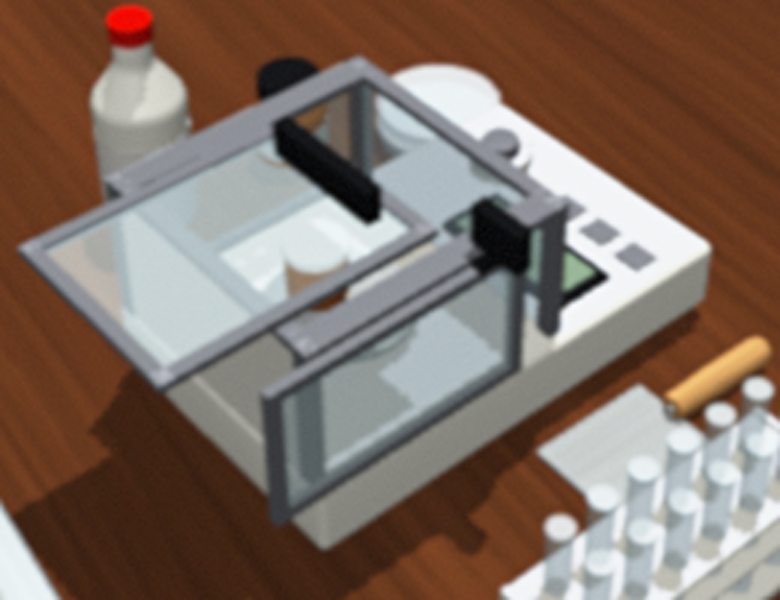

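```bash
cat >>h.py <<'E'
import sys
from scipy.spatial.transform import Rotation as R
O=np.array([.5847,.050,0]);YAW=.110
B=R.from_euler('z',YAW)
def where(tip_b=None):
    "fingertip in balance frame (mm); delta to target tip (mm, balance frame) in tool cm; yaw turn"
    o=robot.get_obs();r=R.from_quat(o['tool_rot']);t=o['position']+r.apply([0,0,.07])
    G=B*R.from_euler('z',np.pi)*R.from_matrix(np.array([[1,0,0],[0,-1,0],[0,0,-1]]))
    print('t',round(o['time'],2),'tip_b',(B.inv().apply(t-O)*1000).round(1),'f_b',B.inv().apply(o['ft_force']).round(1),'turn',(r.inv()*G).as_rotvec().round(3),'grip',round(o['grip_width'],3))
    if tip_b is not None: print('tool cm',(r.inv().apply(O+B.apply(np.array(tip_b)/1000)-t)*100).round(2), 'after turn',(G.inv().apply(O+B.apply(np.array(tip_b)/1000)-t)*100).round(2))
if __name__=='__main__': where([float(a) for a in sys.argv[1:]] or None)
E
python3 -m crank '[[0,0,-2,0,0,-0.16,1],[0,0,-2,0,0,-0.16,1],[0,-3,0,0,0,-0.16,1],[0,-6,0,0,0,0,1],[0,-6,0,0,0,0,1]]'; python3 h.py 75 108 250
```

```text
time: 0.72
position: [0.239, 0.431, 0.3318]
tool_rot: [-0.054, 0.999, -0.0, -0.0]
ft_force: [0.4, 0.3, 0.1]
grip_width: 0.0451
grip_force: 0.0
t 0.72 tip_b [-301.8  416.6  261.8] f_b [0.4 0.3 0.1] turn [-0.001 -0.    -0.002] grip 0.045
tool cm [-37.75 -30.76   1.2 ] after turn [-37.68 -30.86   1.18]
```

```bash
python3 -m crank '[[-2,-5.5,0,0,0,0,1],[-3,-5.2,0,0,0,0,1],[-4,-4.5,0,0,0,0,1],[-5,-3.5,0,0,0,0,1],[-5,-3.5,0,0,0,0,1]]'; python3 -m crank '[[-5,-3,0,0,0,0,1],[-5,-2,0,0,0,0,1],[-5,-2,0,0,0,0,1],[-3.5,-1.5,0,0,0,0,1],[0,0,0,0,0,0,1]]'; python3 - <<'E'
from h import *
where([75,108,183])
cv2.imwrite('pics/w1.png',cams.camera('wrist')[...,::-1])
im=cams.camera('top')[...,::-1];cv2.imwrite('pics/t2.png',im)
E
```

```text
time: 1.35
position: [0.453, 0.2305, 0.3322]
tool_rot: [-0.053, 0.999, 0.0, -0.0]
ft_force: [0.4, 0.7, 0.3]
grip_width: 0.0016
grip_force: 0.0
time: 1.98
position: [0.6469, 0.1655, 0.3309]
tool_rot: [-0.052, 0.999, -0.0, 0.0]
ft_force: [-0.5, 0.9, 0.6]
grip_width: 0.0004
grip_force: 0.0
t 1.98 tip_b [ 74.5 108.  260.9] f_b [-0.4  0.9  0.6] turn [-0.    -0.    -0.006] grip 0.0
tool cm [-0.05  0.01  7.79] after turn [-0.05  0.    7.79]
```

View pics/w1.png

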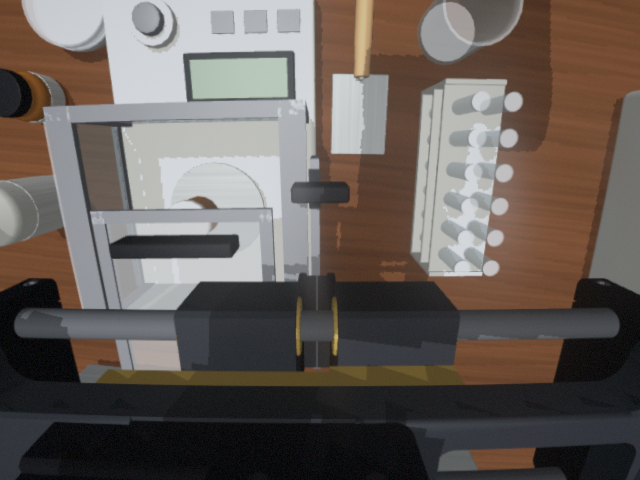

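```bash
python3 - <<'E'
from h import *
px=[[320,184],[320,203],[175,237],[175,257],[112,246],[238,246],[293,192],[348,192],[148,19]]
for p,z in zip(px,[.197]*8+[.082]): print(p,(B.inv().apply(cast('wrist',[p],z)-O)*1000).round(1))
where()
E
cat > /dev/null
```

```text
[320, 184] [[ 21.6 111.1 197. ]]
[320, 203] [[ 34.5 111.1 197. ]]
[175, 237] [[ 58.   9. 197.]]
[175, 257] [[ 72.9   7.2 197. ]]
[112, 246] [[ 64.5 -37.8 197. ]]
[238, 246] [[ 64.8  53.2 197. ]]
[293, 192] [[ 26.9  92.9 197. ]]
[348, 192] [[ 27. 130. 197.]]
[148, 19] [[-118.2  -45.2   82. ]]
t 2.08 tip_b [ 71.5 109.8 261.2] f_b [ 0.  -0.2 -0.2] turn [ 0.    -0.003 -0.004] grip 0.0
```

```bash
python3 -m crank '[[0,0,4,0,0,0,1],[0,0,3,0,0,0,1],[0,0,0.9,0,0,0,1],[0,0,0,0,0,0,1]]'; python3 h.py 30 108 182;python3 -m crank '[[0.8,0,0,0,0,0,1],[0.8,0,0,0,0,0,1],[0.8,0,0,0,0,0,1],[0.8,0,0,0,0,0,1],[0,0,0,0,0,0,1]]'; python3 h.py 17 108 182
```

```text
time: 2.58
position: [0.644, 0.1676, 0.2534]
tool_rot: [-0.053, 0.999, 0.0, -0.0]
ft_force: [0.1, -0.2, 1.0]
grip_width: 0.0004
grip_force: 0.0
t 2.58 tip_b [ 71.8 110.4 183.4] f_b [ 0.  -0.2  1. ] turn [ 0.    -0.001 -0.003] grip 0.0
tool cm [ 4.18 -0.25  0.14] after turn [ 4.18 -0.24  0.14]
time: 3.2
position: [0.6124, 0.1636, 0.2537]
tool_rot: [-0.053, 0.999, 0.0, -0.0]
ft_force: [0.3, 0.8, 0.2]
grip_width: 0.0007
grip_force: 0.1
t 3.2 tip_b [ 40.  109.9 183.7] f_b [0.4 0.7 0.2] turn [ 0.    -0.    -0.004] grip 0.001
tool cm [ 2.3  -0.2   0.17] after turn [ 2.3  -0.19  0.17]
```

```bash
python3 -m crank '[[0.6,0,0,0,0,0,1],[0.6,0,0,0,0,0,1],[0.6,0,0,0,0,0,1],[0,0,0,0,0,0,1]]'; python3 h.py 14 108 182;python3 -m crank '[[0.3,0,0,0,0,0,1],[0.3,0,0,0,0,0,1],[0,0,0,0,0,0,1],[0,0,0,0,0,0,1]]'; python3 - <<'E'
from h import *
where([14,108,182])
im=cams.camera('scene')[...,::-1];im2=cams.camera('top')[...,::-1]
cv2.imwrite('pics/s3.png',np.hstack([cv2.resize(im[200:380,250:430],(400,400)),cv2.resize(im2[140:300,180:340],(400,400))]))
E
```

```text
time: 3.7
position: [0.594, 0.1617, 0.2531]
tool_rot: [-0.053, 0.999, -0.0, -0.001]
ft_force: [0.2, -0.2, -0.6]
grip_width: 0.0005
grip_force: 0.2
t 3.7 tip_b [ 21.4 110.  183.1] f_b [ 0.2 -0.2 -0.6] turn [-0.    -0.002 -0.004] grip 0.0
tool cm [ 0.74 -0.2   0.11] after turn [ 0.74 -0.2   0.11]
time: 4.2
position: [0.5887, 0.1611, 0.253]
tool_rot: [-0.053, 0.999, -0.0, -0.001]
ft_force: [1.0, -0.5, -0.5]
grip_width: 0.0001
grip_force: 0.3
t 4.2 tip_b [ 16.1 109.9 183. ] f_b [ 0.9 -0.7 -0.5] turn [-0.    -0.001 -0.004] grip 0.0
tool cm [ 0.21 -0.2   0.1 ] after turn [ 0.21 -0.19  0.1 ]
```

View pics/s3.png

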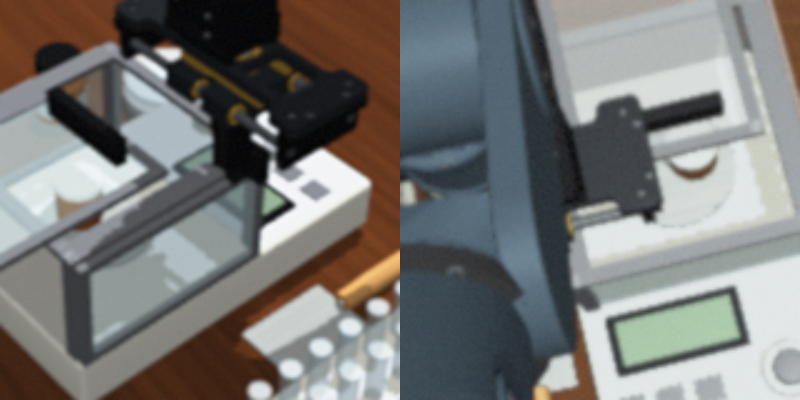

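```bash
python3 -m crank '[[0.2,0,0,0,0,0,1],[0,0,0,0,0,0,1]]'|grep -v grip; python3 h.py;python3 -m crank '[[0.2,0,0,0,0,0,1],[0,0,0,0,0,0,1]]'>/dev/null; python3 h.py
```

```text
time: 4.55
position: [0.5869, 0.1609, 0.2531]
tool_rot: [-0.053, 0.999, -0.0, -0.0]
ft_force: [1.4, 0.2, -1.2]
t 4.55 tip_b [ 14.4 109.9 183.1] f_b [ 1.4  0.  -1.2] turn [-0.    -0.    -0.004] grip 0.001
t 4.8 tip_b [ 12.3 109.9 183.2] f_b [ 0.9 -0.4 -0.3] turn [-0.    -0.    -0.004] grip 0.001
```

```bash
for i in 1; do python3 -m crank '[[0.2,0,0,0,0,0,1],[0,0,0,0,0,0,1]]'>/dev/null; python3 h.py;python3 -m crank '[[0.2,0,0,0,0,0,1],[0,0,0,0,0,0,1]]'>/dev/null; python3 h.py; python3 -m crank '[[0.1,0,0,0,0,0,1],[0,0,0,0,0,0,1]]'>/dev/null; python3 h.py; done
```

```text
t 5.05 tip_b [ 11.2 109.9 183.3] f_b [ 3.8  0.7 -2.3] turn [ 0.     0.002 -0.004] grip 0.0
t 5.3 tip_b [ 10.3 110.  183.4] f_b [ 6.2 -0.2 -3.3] turn [ 0.     0.004 -0.004] grip 0.0
t 5.55 tip_b [  9.9 109.9 183.4] f_b [ 6.9 -0.6 -4.7] turn [ 0.     0.006 -0.004] grip 0.0
```

```bash
python3 -m crank '[[-1,0,0,0,0,0,1],[-2,0,0,0,0,0,1],[-1,0,-5,0,0,0,1],[-3,-5,0,0,0,0,1],[-4,-4,0,0,0,0,1]]' >/dev/null; python3 -m crank '[[0,-2,0,0,0,0,1],[0,0,0,0,0,0,1],[0,0,0,0,0,0,1]]'>/dev/null; python3 h.py 118 0 183; python3 - <<'E'
from h import *
cv2.imwrite('pics/w4.png',cams.camera('wrist')[...,::-1])
E
```

```text
t 6.55 tip_b [115.6   1.1 233. ] f_b [0.  1.5 0.3] turn [ 0.001 -0.003 -0.003] grip 0.001
tool cm [-0.26 -0.11  5.  ] after turn [-0.24 -0.11  5.  ]
```

View pics/w4.png

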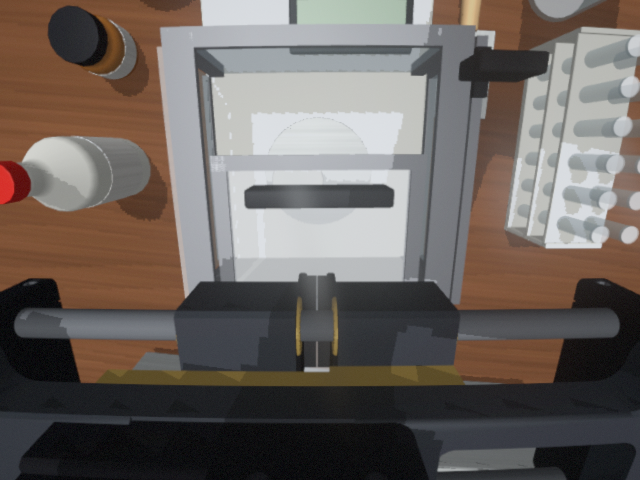

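```bash
python3 -m crank '[[0,0,3,0,0,0,1],[0,0,2,0,0,0,1],[0.5,0,0,0,0,0,1],[0.8,0,0,0,0,0,1],[0.8,0,0,0,0,0,1]]'>/dev/null; python3 h.py; python3 -m crank '[[0.8,0,0,0,0,0,1],[0.8,0,0,0,0,0,1],[0.8,0,0,0,0,0,1],[0.8,0,0,0,0,0,1],[0.8,0,0,0,0,0,1]]'>/dev/null; python3 h.py;python3 -m crank '[[0.8,0,0,0,0,0,1],[0.8,0,0,0,0,0,1],[0.8,0,0,0,0,0,1],[0.8,0,0,0,0,0,1],[0,0,0,0,0,0,1]]'>/dev/null; python3 h.py 11.5 0 183
```

```text
t 7.22 tip_b [ 96.   -0.  184.7] f_b [-0.6 -0.7  0.6] turn [-0.     0.002 -0.003] grip 0.0
t 7.85 tip_b [ 55.9  -0.5 183.5] f_b [1.4 0.3 1.8] turn [-0.     0.001 -0.004] grip 0.0
t 8.47 tip_b [ 22.4   0.3 182.8] f_b [-0.3 -0.4 -0.8] turn [ 0.001 -0.003 -0.004] grip 0.001
tool cm [ 1.09 -0.04 -0.01] after turn [ 1.09 -0.03 -0.02]
```

```bash
python3 -m crank '[[0.4,0,0,0,0,0,1],[0.4,0,0,0,0,0,1],[0,0,0,0,0,0,1]]'>/dev/null; python3 h.py; python3 -m crank '[[0.2,0,0,0,0,0,1],[0,0,0,0,0,0,1]]'>/dev/null; python3 h.py;python3 -m crank '[[0.2,0,0,0,0,0,1],[0,0,0,0,0,0,1]]'>/dev/null; python3 h.py;python3 -m crank '[[0.2,0,0,0,0,0,1],[0,0,0,0,0,0,1]]'>/dev/null; python3 h.py
```

```text
t 8.85 tip_b [ 15.4   0.2 182.9] f_b [ 0.8  0.1 -0.5] turn [ 0.    -0.001 -0.004] grip 0.0
t 9.1 tip_b [1.400e+01 1.000e-01 1.832e+02] f_b [ 1.5  0.6 -0.7] turn [ 0.    -0.    -0.004] grip 0.0
t 9.35 tip_b [ 12.2  -0.  183.3] f_b [ 1.6  0.  -1.4] turn [ 0.     0.    -0.004] grip 0.001
t 9.6 tip_b [ 11.1  -0.  183.4] f_b [ 4.2  1.1 -3.5] turn [ 0.     0.003 -0.004] grip 0.001
```

```bash
python3 -m crank '[[0.2,0,0,0,0,0,1],[0,0,0,0,0,0,1]]'>/dev/null; python3 h.py;python3 -m crank '[[0.1,0,0,0,0,0,1],[0,0,0,0,0,0,1],[-1,0,0,0,0,0,1],[-2,0,0,0,0,0,1],[0,0,-5,0,0,0,1]]'>/dev/null;python3 -m crank '[[6,-2,0,0,0,0,1],[6,-2,0,0,0,0,1],[2.7,-0.8,0,0,0,0,1],[0,0,0,0,0,0,1],[0,0,0,0,0,0,1]]'>/dev/null; python3 - <<'E'
from h import *
where([-115.5,-48,82])
o=robot.get_obs();P=np.array(cams.camera_info('wrist')['pose']);print('cam in tool',R.from_quat(o['tool_rot']).inv().apply(P[:3,3]-o['position']))
a=cams.camera('wrist')[...,::-1];b=cams.camera('scene')[...,::-1]
cv2.imwrite('pics/w5.png',a);cv2.imwrite('pics/w5s.png',np.hstack([cv2.resize(a,(400,300)),cv2.resize(b[195:345,180:380],(400,300))]))
E
```

```text
t 9.85 tip_b [ 10.3  -0.  183.5] f_b [ 6.9  0.3 -5.6] turn [-0.     0.005 -0.004] grip 0.001
t 11.1 tip_b [-107.8  -47.3  233.6] f_b [ 0.7 -0.7 -0.9] turn [-0.     0.001 -0.004] grip 0.001
tool cm [ 0.78 -0.06 15.16] after turn [ 0.77 -0.07 15.16]
cam in tool [ 0.07493983 -0.00137348 -0.09231679]
```

View pics/w5s.png

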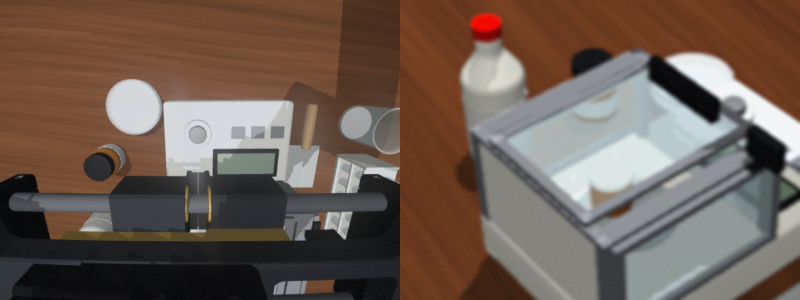

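```bash
python3 - <<'E'
from h import *
im=cv2.imread('pics/w5.png');g=im[160:260,265:370]
c=cv2.HoughCircles(cv2.medianBlur(cv2.cvtColor(g,6),3),cv2.HOUGH_GRADIENT,1,30,param1=100,param2=15,minRadius=10,maxRadius=32);print(c)
for x,y,r in c[0]:
    for z in(.082,.072):print(r,(B.inv().apply(cast('wrist',[[x+265,y+160]],z)-O)*1000).round(1),(B.inv().apply(cast('wrist',[[x+265+r,y+160]],z)-O)*1000).round(1))
where()
E
```

```text
[[[54.5 52.5 19.1]]]
19.1 [[-120.5  -45.5   82. ]] [[-120.5  -27.4   82. ]]
19.1 [[-118.5  -45.5   72. ]] [[-118.5  -26.8   72. ]]
t 11.2 tip_b [-107.4  -47.2  233.4] f_b [-0.9 -0.7 -0.9] turn [-0.     0.001 -0.003] grip 0.001
```

```bash
python3 -m crank '[[0.9,0,4,0,0,0,1],[0,0,5,0,0,0,1],[0,0,3.5,0,0,0,1],[0,0,1.5,0,0,0,1],[0,0,0,0,0,0,1]]'>/dev/null; python3 h.py -116.5 -47 77;python3 -m crank '[[0,0,0.4,0,0,0,1],[0,0,0,0,0,0,1]]'>/dev/null; python3 h.py -116.5 -47 77
```

```text
t 11.82 tip_b [-117.6  -46.6   91.8] f_b [-1.2  0.2  0.4] turn [ 0.001 -0.003 -0.003] grip 0.001
tool cm [-0.12 -0.04  1.48] after turn [-0.11 -0.04  1.48]
t 12.07 tip_b [-117.   -47.1   89.7] f_b [-0.2  0.8 -0.4] turn [-0.     0.001 -0.003] grip 0.0
tool cm [-0.05  0.02  1.27] after turn [-0.05  0.01  1.27]
```

```bash
python3 -m crank '[[0,0,0.5,0,0,0,1],[0,0,0.2,0,0,0,1],[0,0,0,0,0,0,1]]'>/dev/null; python3 h.py;python3 -m crank '[[0,0,0.3,0,0,0,1],[0,0,0,0,0,0,1]]'>/dev/null; python3 h.py;python3 -m crank '[[0,0,0.2,0,0,0,1],[0,0,0,0,0,0,1]]'>/dev/null; python3 h.py
```

```text
t 12.45 tip_b [-117.7  -47.1   82.2] f_b [ 0.6  0.2 -0.1] turn [ 0.    -0.    -0.004] grip 0.0
t 12.7 tip_b [-117.6  -47.1   79.3] f_b [-0.6  0.3  3. ] turn [-0.     0.    -0.004] grip 0.001
t 12.95 tip_b [-117.6  -47.1   77.3] f_b [-1.2  0.1  4.4] turn [-0.     0.    -0.004] grip 0.001
```

```bash
python3 -m crank '[[0,0,0.2,0,0,0,1],[0,0,0,0,0,0,1],[0,0,0,0,0,0,1]]'>/dev/null; python3 h.py;python3 -m crank '[[0,0,0.1,0,0,0,1],[0,0,0,0,0,0,1]]'>/dev/null; python3 h.py
```

```text
t 13.32 tip_b [-117.6  -47.1   76. ] f_b [-2.4 -0.2 11.2] turn [-0.     0.001 -0.004] grip 0.001
t 13.57 tip_b [-117.6  -47.1   75.8] f_b [-2.4  1.2 19.5] turn [-0.     0.001 -0.004] grip 0.0
```

Key bottomed (force rose past 5 N sharply at 76 mm). Release and clear.

```bash
python3 -m crank '[[0,0,-0.8,0,0,0,1],[0,0,-3,0,0,0,1],[0,0,-6,0,0,0,1],[0,0,-6,0,0,0,1],[0,0,-3,0,0,0,1]]'>/dev/null; python3 -m crank '[[0,0,0,0,0,0,1],[0,0,0,0,0,0,1]]'>/dev/null; python3 - <<'E'
from h import *
where()
a=cams.camera('top')[...,::-1];b=cams.camera('scene')[...,::-1]
cv2.imwrite('pics/f6.png',np.hstack([cv2.resize(a[90:345,130:430],(400,340)),cv2.resize(b[195:450,180:480],(400,340))]))
E
```

```text
t 14.45 tip_b [-118.6  -46.7  261. ] f_b [-0.4  0.1  0.2] turn [ 0.001 -0.002 -0.004] grip 0.0
```

View pics/f6.png

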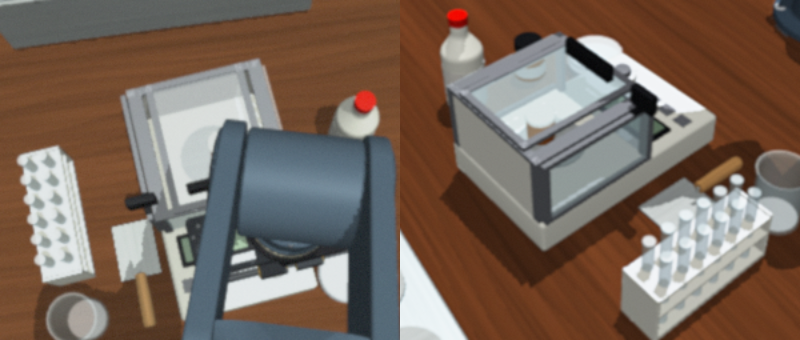

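The lid rib (crop 590,58) and tab (643,97) are at the chamber's front, the lid and pane are flush with the frame at the rear, and the sample and bystanders stand where they were. The hand is clear, so I'm handing in.

```bash
python3 -c "
from rig import ticket
print(ticket.hand_in())"
```

```text
the job is handed in; nothing more can be done
None
```

I pushed the side pane and then the top lid shut against their stops, pressed the tare key fully down and let it up, and handed the job in at about 14.5 s with the hand clear; the judge returned no verdict.

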